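# Refit the pointer knob of the variable transformer

## Task

The black pointer knob has come off the variable transformer: put it back on the bare spindle, feeling lightly for the flat rather than forcing it, and push it down until it snaps fully home. Then turn its pointer back anticlockwise to the zero mark of the dial and let go; leave the other things on the bench where they are.

Things in the scene. Friction and masses are not known exactly. Their poses are not given: they have to be found in the camera images.
- knob: Black plastic pointer knob, about 120 g, standing bore-down on the bench. Origin: centre of its underside, z up, x towards the pointed nose (a white line runs along the top to the nose). Skirt: disc of diameter 48, 7 mm high. On it, from 7 to 36 mm, a bar grip 24 mm wide across y, flat parallel sides from x = -20 to 14, its nose tapering to x = 24.
- grip (a point): Point on the knob's axis 28 mm above its underside, axes as the knob's: a good TCP place for pinching the bar across y (the fingertips then stand 2 mm above the skirt).
- bore (a point): Point on the knob's axis 5 mm above its underside, axes as the knob's. The bore, open below, has diameter 13.5 and is 23.5 mm deep: a 1.3 mm countersink at the mouth, plain round up to this point, D-shaped from here up, its flat on the nose (+x) side, 2.9 mm from the axis. A groove in the back of the bore takes the spindle's catch.
- pointer (a point): Point on the knob's nose at the level of its underside, 24 mm from the axis along the knob's x; z is the same as the knob's origin. It shows where the knob points.
- transformer: Bench variable transformer, fixed: grey square base and top plate (150 mm), vented round case between, terminal box on its front (-x). Origin: centre of its underside, z up. On its top a white dial disc (diameter 120, top at 136 mm) with black marks running 300 degrees clockwise from the zero mark; in its middle a steel hexagon nut, 22 mm wide, top at 140 mm, and the bare spindle.
- spindle_tip (a point): Centre of the spindle's top end, 22 mm above the seat; axes as the transformer's, they do not turn with it. Steel, diameter 13, square-ended, one flat 2.8 mm from the axis over its whole height. Its angle is not measured: left 20 to 83 degrees clockwise (from above) of the zero mark (where the flat faces). It turns stiffly (0.05 N m): a light rub does not turn it.
- seat (a point): Centre of the nut's top, on the axis, axes as the transformer's: the home of the knob's origin. Flats over about 0.1 rad out of line: the knob rests 17 mm above; over 30 N there breaks it. In line it drops 2 to 3 mm freely, then a sprung catch in the spindle's back resists (about 15 N) until 3 mm from home, where it snaps into the groove. Contacts over 60 N in all before that break it.
- zero_mark (a point): Point 24 mm from the spindle's axis at the height of the seat, in the direction of the zero mark (longest, thickest mark of the dial, with a dot at its outer end), 150 degrees anticlockwise from the transformer's x axis. The pointer point lies here when the knob is home and at zero. Fitted, the knob has about 0.1 rad of play on the spindle.
- round_knob: Bystander: a round fluted black knob, diameter 38, 24 mm high, on the bench; origin under its centre. It does not belong to this spindle.
- screwdriver: Bystander: screwdriver, 190 mm, lying on the bench, along its x.
- beaker: Bystander: glass beaker, diameter 70, 90 mm high; origin under its centre.
- washer: Bystander: flat steel washer, diameter 28, 4 mm thick; origin under its centre.
- bottle: Bystander: white plastic bottle, diameter 54, 120 mm high; origin under its centre.
- multimeter: Bystander: black hand-held multimeter lying face up, 150 x 75 x 42 mm; origin under its centre.

How it is judged:
On the way, in this order (a step that is already met when the one before it is completed fails the run):
1. the knob is snapped fully home on the spindle (z of knob in the frame of seat below 0.002 m and horizontal distance between knob and seat below 0.003 m), for 0.2 s.
2. the knob, still home, is turned to the zero mark (all of step 1 and horizontal distance between pointer and zero_mark below 0.004 m), for 0.2 s.
At the end, for the whole second after the job is handed in: The knob sits on the spindle within 2 mm of fully home, upright and at rest, its nose within 4 mm (about 10 degrees) of the zero mark (all of step 2 and angle between knob's own z axis and vertical below 0.08 rad and linear speed of knob below 0.01 m/s); the robot touches nothing.
It fails at once if the knob is pressed on the end of the spindle with more than 30 N (flats not yet engaged) (contact force between knob and transformer above 30 N and z of knob in the frame of seat above 0.0155 m).
It fails at once if the knob is forced: its contact with the transformer passes 60 N before it is home (contact force between knob and transformer above 60 N and z of knob in the frame of seat above 0.003 m).
It fails at once if another thing on the bench is moved more than 20 mm (distance of any of round_knob, screwdriver, beaker, washer, bottle, multimeter from where it was at the start of the episode above 0.02 m).
It also fails if it takes over 72 s, if anything falls off the work surface, if the arm or the gripper's body presses on something with over 40 N, if the wrist force passes 120 N, or if a joint passes its speed limit or range.

## Robot

A 6-joint arm with a two-finger parallel gripper is mounted at the origin on the work surface. World frame = base frame: x ahead of the robot, y to its left, z up, the work surface at z = 0. Lengths are in m, angles in rad, forces in N, time in s.
With the tool pointing down it reaches from about 0.425 to 0.95 m from the base axis. Payload 3.5 kg.
Tool frame: the origin (TCP) lies between the finger pads, 19 mm behind the fingertips; this is the grasp point; z points along the fingers, y is the line along which they close (so a half turn about z gives the same grasp; the last joint's range is limited). The gripper opens to 85 mm and grips with 20 to 120 N. Pads are 22 mm wide; open, the fingers measure 114 mm over their backs; the gripper's body (76 mm by 85 mm) begins 54 mm behind the grasp point. The pads swing forward as they close: fully open they stand 13 mm farther back than shut.
Start: joints at [-1.29, 0.286, 1.577, -0, 1.279, -0.15], TCP at [0.282, -0.613, 0.25] pointing down, gripper open.
Joint ranges: [-2.77, 2.77], [-0.9, 2.22], [0.21, 2.48], [-1.53, 4.67], [0.24, 2.81], [-2.84, 2.84]. Speed limits (rad/s): [2.79, 2.79, 3.14, 3.14, 3.14, 3.14].

## Interface

Orientations are given as a unit quaternion [x, y, z, w].
In Python, from plant import ctrl gives the robot as it stands. The module is installed in compiled form; this text tells all that it offers.
- The arm moves only by the tool drive_tool, never from a script. Its argument "moves" is a list of rows, each a list of 3 entries, a list of its own where there are three numbers: the turn, a rotation vector about the tool's x, y, z in rad, then the shift along the tool's x, y, z in m, then the finger opening in m, from 0 to 0.0854. A call has 1 to 5 rows; each row shifts and turns the commanded pose from where the row before left it, along the tool's axes as they then stand; what a row does not reach is not made up. A row lasts 1/8 s, in which the tool goes at most 62.5 mm and 10.7 degrees, less where a joint would pass 70% of its speed; a pose out of reach is approached as far as the arm can. A call with a gripper value outside its range is refused whole. The fingers move at their own pace and stop on an object; "grip_force" is the grip in N (left out, the last holds). Time passes only in rows, so rows that do not move let the fingers close. It gives the time, the measured TCP pose, the force, the opening and the grip force at its end, in the units of the state.
- ctrl.get_state(): the state, without advancing time (a new reading comes with each control period).
- ctrl.read_camera(name): name is "side" or "top"; returns a dict with "image" (420x560x3 uint8, red, green, blue), "fx", "fy", "cx", "cy" (pixels), "R" (3x3) and "t" (3): a world point X has camera coordinates R X + t. Camera axes: x right, y down, z forward; pixel columns grow to the right and rows downward; lengths in m; the calibration is good to about 2 mm. A picture is of the moment at which its call begins. There is no depth.
- ctrl.sign_off(): hands the job in; it is judged then, once.
The state is a dict: "time": time; "qpos": joint angles; "dq": joint speeds; "joint_efforts": joint torques, N m; "eef_pos": TCP position; "tcp_rot": TCP orientation; "contact_force": force on the tool from outside, world axes, zero at the start; "wrist_torque": the same for the moment, N m; "opening": opening from 0.0 (shut) to 1.0 (fully open); "finger_force": force on a finger pad.
Only numpy, scipy, OpenCV 4.12 (cv2) and the standard library are available. Lean on these libraries where they do the work, as an engineer would, in place of code of your own. Each camera call takes 0.05 s, during which the arm holds its last target. There are 200 camera calls.

## Working session

There is one attempt and no reset: what is moved stays moved. The work goes in short steps, Python scripts to look and compute and a tool call to move; the robot and the scene stay as the last step left them, time stands still between calls to the robot, and variables do not carry over. Pictures are saved under pics/ and viewed, at most 10 in all, crops included, and the job is handed in when it is done.

Besides the shell and the picture viewer there is one more tool, called after ">>>" as name([rows], argument=value, ...), one row to a line, values as JSON. drive_tool: Moves the arm, as the interface text tells. Its arguments: {"type":"object","properties":{"moves":{"type":"array","items":{"type":"array"}},"grip_force":{"type":"number"}},"required":["moves"]}

```bash
mkdir -p pics
python3 - <<'E'
from plant import ctrl
import cv2,numpy as np
for n in("top","side"):
    c=ctrl.read_camera(n); cv2.imwrite(f"pics/{n}0.png",c["image"][:,:,::-1])
    np.savez(f"{n}0.npz",**c); print(n,c["fx"],c["fy"],c["cx"],c["cy"],np.round(c["R"],3).tolist(),np.round(c["t"],3), -c["R"].T@c["t"])
s=ctrl.get_state();print(s)
E
```

```text
top 455.7345018524482 455.7345018524482 274.12139839099945 215.46051949875266 [[0.018, -1.0, 0.006], [-0.993, -0.019, -0.113], [0.113, -0.004, -0.994]] [-0.042  0.554  1.241] [ 0.4115162  -0.02612387  1.295968  ]
side 389.3468549146289 389.3468549146289 279.99538248227196 206.02130868320575 [[-0.859, -0.511, 0.02], [-0.374, 0.6, -0.707], [0.35, -0.615, -0.707]] [0.464 0.312 0.743] [0.25548941 0.50620803 0.73656191]
{'time': 0.1, 'qpos': array([-1.29001904e+00,  2.87098000e-01,  1.57804580e+00,  4.69938452e-06,
        1.27859852e+00, -1.49986080e-01]), 'dq': array([-0.00064209, -0.00319211, -0.00134593, -0.00197684, -0.00048296,
       -0.00197829]), 'joint_efforts': array([ 8.51411405e-04, -4.07298267e+01, -2.93701494e+01, -1.55316202e-04,
        3.42948013e-03,  1.83435547e-07]), 'eef_pos': array([ 0.28173565, -0.61277647,  0.24876327]), 'tcp_rot': array([ 9.76894473e-01,  2.13719520e-01, -6.79946288e-05, -1.07268138e-03]), 'contact_force': array([ 0.34348593, -0.42692022, -0.15521523]), 'wrist_torque': array([0.02540229, 0.01216451, 0.02492035]), 'finger_force': 0.0, 'opening': 0.9970892150862711}
```

View pics/top0.png

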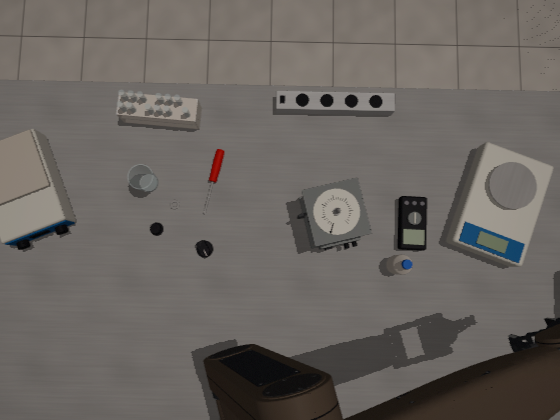

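View pics/side0.png

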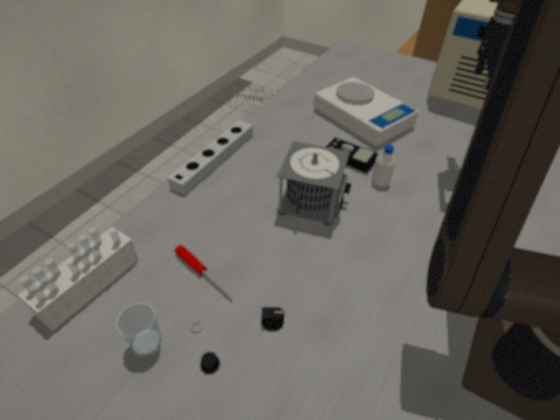

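The top view shows the knob at about (204,249), the round knob at (157,229) and the dial at (337,212). In the side view the knob is at (272,318) and the dial at (315,163). Next I'll enlarge these areas and measure.

```bash
cat > h.py <<'E'
import numpy as np,cv2
def ray(c,uv,z):
    R,t=c["R"],c["t"]; o=-R.T@t
    d=R.T@np.array([(uv[0]-c["cx"])/c["fx"],(uv[1]-c["cy"])/c["fy"],1.])
    return o+d*(z-o[2])/d[2]
def proj(c,X):
    p=c["R"]@np.asarray(X)+c["t"]; return np.array([c["fx"]*p[0]/p[2]+c["cx"],c["fy"]*p[1]/p[2]+c["cy"]])
def crop(c,u,v,h,s=400):
    return cv2.resize(c["image"][v-h:v+h,u-h:u+h,::-1],(s,s),interpolation=cv2.INTER_CUBIC)
def blob(c,mask,u,v,r):
    m=np.zeros(mask.shape,np.uint8); m[v-r:v+r,u-r:u+r]=mask[v-r:v+r,u-r:u+r]
    k=max(cv2.findContours(m,cv2.RETR_EXTERNAL,cv2.CHAIN_APPROX_NONE)[0],key=cv2.contourArea); return k
E
python3 - <<'E'
from h import *
T=np.load("top0.npz");S=np.load("side0.npz")
b=lambda im:cv2.convertScaleAbs(im,alpha=1.6,beta=20)
g=np.vstack([np.hstack([b(crop(T,204,249,16,300)),b(crop(T,337,212,32,300))]),np.hstack([b(crop(S,272,318,20,300)),b(crop(S,315,163,36,300))])])
cv2.imwrite("pics/c0.png",g)
for n,c,kp,dp in(("top",T,(204,249),(337,212)),("side",S,(272,318),(315,163))):
    im=c["image"]; v=im.max(2)
    k=blob(c,(v<50).astype(np.uint8),*kp,18); M=cv2.moments(k)
    u=(M["m10"]/M["m00"],M["m01"]/M["m00"])
    print(n,"knob px",u,cv2.boundingRect(k),"z.015",ray(c,u,.015))
    w=(v>150).astype(np.uint8)
    k=blob(c,w,*dp,34); h=cv2.convexHull(k); e=cv2.fitEllipse(h); print("dial",e,ray(c,e[0],.136))
E
```

```text
top knob px (203.9205569205569, 248.34479934479933) (196, 240, 17, 18) z.015 [0.46028197 0.16370365 0.015     ]
dial ((336.3580627441406, 211.23899841308594), (44.97805404663086, 45.557430267333984), 147.747314453125) [ 0.55703596 -0.19035185  0.136     ]
side knob px (271.41997063142435, 319.2931962799804) (262, 308, 21, 23) z.015 [0.46081107 0.16713882 0.015     ]
dial ((314.21990966796875, 162.78126525878906), (29.53225326538086, 47.64400863647461), 94.89620208740234) [ 0.55802225 -0.19018224  0.136     ]
```

View pics/c0.png

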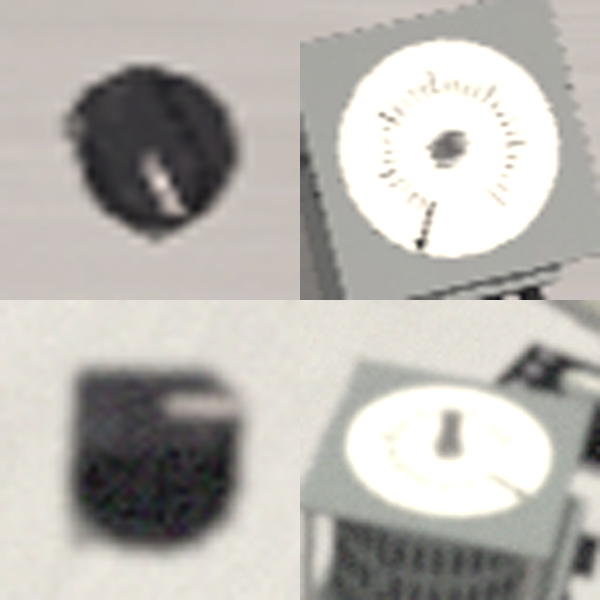

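The crops show the knob's nose pointing down-right in the top view, with the white line running to it, and the dial's zero mark pointing down and slightly left of the nut. I'll measure both angles now.

Run:
```python
from h import *
T=np.load("top0.npz");S=np.load("side0.npz")
for n,c,kp in(("top",T,(204,249)),("side",S,(272,316))):
    v=c["image"].max(2).astype(float)
    # dial zero mark: sample dial plane polar around mean centre
    C=np.array([.5575,-.1903,.136]); 
    pr=[]
    for a in range(0,360,2):
        p=[proj(c,C+np.array([r*np.cos(np.radians(a)),r*np.sin(np.radians(a)),0])) for r in np.arange(.036,.056,.002)]
        m=cv2.remap(v.astype(np.float32),np.float32(p)[:,0],np.float32(p)[:,1],cv2.INTER_LINEAR).mean(); pr.append(m)
    pr=np.array(pr); a=np.arange(0,360,2); w=np.clip(np.median(pr)-pr-15,0,None)
    i=pr.argmin(); j=(np.arange(i-5,i+6))%180; print(n,"zero",a[i],(w[j]*(a[i]+2*np.arange(-5,6))).sum()/w[j].sum())
    # white line on knob
    k=blob(c,(v<75).astype(np.uint8),*kp,18); hull=cv2.convexHull(k); m=np.zeros(v.shape,np.uint8); cv2.fillConvexPoly(m,cv2.convexHull(hull),1); m=cv2.erode(m,np.ones((2,2)))
    ys,xs=np.where(m>0); wv=np.clip(v[ys,xs]-85,0,None); s=wv>0
    P=np.array([ray(c,(x,y),.036)[:2] for x,y in zip(xs[s],ys[s])]); W=wv[s]; mu=(W[:,None]*P).sum(0)/W.sum()
    ev,V=np.linalg.eigh(((P-mu)*W[:,None]).T@(P-mu)); print(n,"line",s.sum(),mu,np.degrees(np.arctan2(V[1,1],V[0,1])),np.sqrt(ev/W.sum()))
    (cc,rr)=cv2.minEnclosingCircle(hull); print("hull",cc,rr,ray(c,cc,.007))
```

```text
top zero 164 163.88662352344863
top line 7 [0.4473742 0.1572133] -159.9370677611548 [0.00145435 0.00429046]
hull (203.4589080810547, 248.70547485351562) 9.310357093811035 [0.45954725 0.16615349 0.007     ]
side zero 166 166.3690646190116
side line 15 [0.45022808 0.15514254] 160.5099673575859 [0.00321987 0.00442213]
hull (271.4166564941406, 318.0) 13.266855239868164 [0.46462342 0.16090173 0.007     ]
```

>>> drive_tool([
  [[0, 0, 0], [0.043, -0.037, 0], 0.0854],
  [[0, 0, 0], [0.043, -0.037, 0], 0.0854],
  [[0, 0, 0], [0.043, -0.037, 0], 0.0854],
  [[0, 0, 0], [0.043, -0.037, 0], 0.0854],
  [[0, 0, 0], [0.043, -0.037, 0], 0.0854],
])

```text
time: 0.72
eef_pos: [0.4003, -0.3535, 0.2495]
tcp_rot: [0.977, 0.214, -0.0, -0.0]
contact_force: [1.3, 0.3, -0.1]
opening: 0.999
finger_force: 0.0
```

>>> drive_tool([
  [[0, 0, 0], [0.043, -0.037, 0], 0.0854],
  [[0, 0, 0], [0.043, -0.037, 0], 0.0854],
  [[0, 0, 0], [0.043, -0.037, 0], 0.0854],
  [[0, 0, 0], [0.0205, -0.048, 0], 0.0854],
  [[0, 0, 0], [0.0205, -0.048, 0], 0.0854],
])

```text
time: 1.35
eef_pos: [0.4677, -0.0944, 0.2495]
tcp_rot: [0.977, 0.214, -0.0, -0.0]
contact_force: [1.3, 0.7, -1.0]
opening: 1.001
finger_force: 0.0
```

>>> drive_tool([
  [[0, 0, 0], [0.0205, -0.048, 0], 0.0854],
  [[0, 0, 0], [0.0205, -0.048, 0], 0.0854],
  [[0, 0, 0], [0.0205, -0.048, 0], 0.0854],
  [[0, 0, 0], [0.0205, -0.048, 0], 0.0854],
  [[0, 0, 0], [0.0205, -0.048, 0], 0.0854],
])

```text
time: 1.98
eef_pos: [0.4603, 0.1662, 0.2497]
tcp_rot: [0.977, 0.214, -0.0, 0.0]
contact_force: [1.1, -1.0, -0.2]
opening: 0.999
finger_force: 0.0
```

>>> drive_tool([
  [[0, 0, -0.18], [0, 0, 0], 0.0854],
  [[0, 0, -0.18], [0, 0, 0], 0.0854],
  [[0, 0, -0.18], [0, 0, 0], 0.0854],
  [[0, 0, -0.18], [0, 0, 0], 0.0854],
  [[0, 0, -0.18], [0, 0, 0], 0.0854],
])

```text
time: 2.6
eef_pos: [0.4606, 0.1645, 0.2495]
tcp_rot: [0.785, 0.62, -0.0, -0.0]
contact_force: [0.4, 0.3, -0.5]
opening: 1.001
finger_force: 0.0
```

>>> drive_tool([
  [[0, 0, -0.18], [0, 0, 0], 0.0854],
  [[0, 0, -0.18], [0, 0, 0], 0.0854],
  [[0, 0, -0.18], [0, 0, 0], 0.0854],
  [[0, 0, -0.18], [0, 0, 0], 0.0854],
  [[0, 0, -0.18], [0, 0, 0], 0.0854],
])

```text
time: 3.22
eef_pos: [0.4606, 0.1645, 0.2495]
tcp_rot: [0.437, 0.899, -0.0, -0.0]
contact_force: [-0.2, 0.2, -0.4]
opening: 0.998
finger_force: 0.0
```

>>> drive_tool([
  [[0, 0, -0.18], [0, 0, 0], 0.0854],
  [[0, 0, -0.18], [0, 0, 0], 0.0854],
  [[0, 0, -0.18], [0, 0, 0], 0.0854],
  [[0, 0, -0.18], [0, 0, 0], 0.0854],
  [[0, 0, -0.18], [0, 0, 0], 0.0854],
])

```text
time: 3.85
eef_pos: [0.4606, 0.1645, 0.2495]
tcp_rot: [0.002, 1.0, -0.0, -0.001]
contact_force: [-0.3, -0.0, 0.2]
opening: 1.001
finger_force: 0.0
```

>>> drive_tool([
  [[0, 0, -0.18], [0, 0, 0], 0.0854],
  [[0, 0, -0.18], [0, 0, 0], 0.0854],
  [[0, 0, -0.18], [0, 0, 0], 0.0854],
  [[0, 0, 0], [0, 0, 0], 0.0854],
  [[0, 0, 0], [0, 0, 0], 0.0854],
])

```text
time: 4.47
eef_pos: [0.4608, 0.1645, 0.2498]
tcp_rot: [-0.26, 0.966, 0.0, -0.0]
contact_force: [-0.0, 0.4, -0.2]
opening: 1.0
finger_force: 0.0
```

>>> drive_tool([
  [[0, 0, 0], [0, 0, 0.05], 0.0854],
  [[0, 0, 0], [0, 0, 0.05], 0.0854],
  [[0, 0, 0], [0, 0, 0.05], 0.0854],
  [[0, 0, 0], [0, 0, 0.05], 0.0854],
  [[0, 0, 0], [0, 0, 0.022], 0.0854],
])

```text
time: 5.1
eef_pos: [0.4586, 0.1642, 0.0248]
tcp_rot: [-0.26, 0.965, 0.0, -0.003]
contact_force: [0.1, -1.3, 0.8]
opening: 1.0
finger_force: 0.0
```

>>> drive_tool([
  [[0, 0, 0], [0, 0, 0], 0.04],
  [[0, 0, 0], [0, 0, 0], 0.03],
  [[0, 0, 0], [0, 0, 0], 0.02],
  [[0, 0, 0], [0, 0, 0], 0.0],
  [[0, 0, 0], [0, 0, 0], 0.0],
], grip_force=30)

```text
time: 5.72
eef_pos: [0.4623, 0.1647, 0.0297]
tcp_rot: [-0.261, 0.965, -0.0, 0.002]
contact_force: [0.0, -1.0, 6.5]
opening: 0.273
finger_force: 30.5
```

>>> drive_tool([
  [[0, 0, 0], [0, 0, 0], 0.0],
  [[0, 0, 0], [0, 0, 0], 0.0],
  [[0, 0, 0], [0, 0, 0], 0.0],
], grip_force=80)

```text
time: 6.1
eef_pos: [0.4626, 0.1648, 0.0299]
tcp_rot: [-0.261, 0.965, -0.0, 0.002]
contact_force: [-0.5, -0.0, 7.0]
opening: 0.264
finger_force: 79.6
```

>>> drive_tool([
  [[0, 0, 0], [0, 0, -0.03], 0.0],
  [[0, 0, 0], [0, 0, -0.05], 0.0],
  [[0, 0, 0], [0, 0, -0.05], 0.0],
  [[0, 0, 0], [0, 0, -0.05], 0.0],
  [[0, 0, 0], [0, 0, -0.04], 0.0],
])

```text
time: 6.72
eef_pos: [0.4607, 0.1646, 0.2501]
tcp_rot: [-0.262, 0.965, -0.0, 0.001]
contact_force: [0.6, 1.1, -0.9]
opening: 0.264
finger_force: 78.5
```

>>> drive_tool([
  [[0, 0, 0], [0.0117, -0.0444, 0], 0.0],
  [[0, 0, 0], [0.0117, -0.0444, 0], 0.0],
  [[0, 0, 0], [0.0117, -0.0444, 0], 0.0],
  [[0, 0, 0], [0.0117, -0.0444, 0], 0.0],
  [[0, 0, 0], [0.0117, -0.0444, 0], 0.0],
])

```text
time: 7.35
eef_pos: [0.5222, -0.0579, 0.2475]
tcp_rot: [-0.261, 0.965, 0.0, -0.0]
contact_force: [0.5, -0.0, -0.9]
opening: 0.269
finger_force: 78.7
```

>>> drive_tool([
  [[0, 0, 0], [0.0117, -0.0444, 0], 0.0],
  [[0, 0, 0], [0.0117, -0.0444, 0], 0.0],
  [[0, 0, 0], [0.0117, -0.0444, 0], 0.0],
  [[0, 0, 0.15], [0, 0, 0], 0.0],
  [[0, 0, 0.15], [0, 0, 0], 0.0],
])

```text
time: 7.98
eef_pos: [0.5589, -0.1899, 0.247]
tcp_rot: [-0.111, 0.994, 0.001, -0.001]
contact_force: [0.6, 0.5, -0.9]
opening: 0.266
finger_force: 78.8
```

>>> drive_tool([
  [[0, 0, 0.15], [0, 0, 0], 0.0],
  [[0, 0, 0.15], [0, 0, 0], 0.0],
  [[0, 0, 0.15], [0, 0, 0], 0.0],
  [[0, 0, 0.15], [0, 0, 0], 0.0],
  [[0, 0, 0.15], [0, 0, 0], 0.0],
])

```text
time: 8.6
eef_pos: [0.559, -0.189, 0.2472]
tcp_rot: [0.26, 0.966, 0.0, -0.001]
contact_force: [0.0, -0.1, -1.3]
opening: 0.267
finger_force: 78.8
```

>>> drive_tool([
  [[0, 0, 0], [0, 0, 0], 0.0],
  [[0, 0, 0], [0, 0, 0], 0.0],
  [[0, 0, 0], [0, 0, 0], 0.0],
])

```text
time: 8.98
eef_pos: [0.5594, -0.1892, 0.2479]
tcp_rot: [0.257, 0.966, 0.0, -0.0]
contact_force: [-0.1, 0.5, -1.3]
opening: 0.266
finger_force: 78.8
```

Run:
```python
from plant import ctrl
from h import *
g=[]
for n in("top","side"):
    c=ctrl.read_camera(n); np.savez(f"{n}1.npz",**c)
    s=ctrl.get_state(); u,v=proj(c,s["eef_pos"]-[0,0,.04]).astype(int); print(n,u,v)
    g.append(cv2.convertScaleAbs(crop(c,u,v,45,400),alpha=1.6,beta=20))
cv2.imwrite("pics/c1.png",np.hstack(g)); print(s)
```

```text
top 340 206
side 316 138
{'time': 9.075, 'qpos': array([-4.98012561e-01,  1.03971948e-01,  1.79182565e+00, -3.35687390e-06,
        1.24591530e+00, -1.54870204e+00]), 'dq': array([-0.0008373 ,  0.00059479,  0.0008312 , -0.00059321, -0.00042143,
        0.00425944]), 'joint_efforts': array([ 2.22326293e-03, -3.37873685e+01, -2.95657146e+01, -2.18581959e-04,
        2.34013023e-03, -4.02976191e-03]), 'eef_pos': array([ 0.55941716, -0.1893193 ,  0.24798114]), 'tcp_rot': array([ 2.57131662e-01,  9.66376378e-01,  1.26252315e-05, -5.87989281e-05]), 'contact_force': array([-0.02003643, -0.35595715, -1.80893137]), 'wrist_torque': array([-0.0014368 ,  0.02850553, -0.04128674]), 'finger_force': 78.77544164657593, 'opening': 0.2676350679313397}
```

View pics/c1.png

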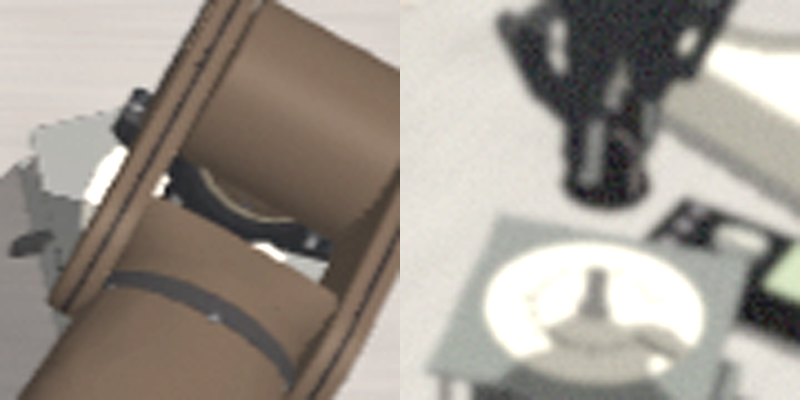

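The side view shows the knob held upright, its skirt bottom near px (317,138) and the spindle tip near (315,154). The arm hides the spindle from the top camera. I'll measure the knob's offset from the spindle in the side camera.

```bash
cat > meas.py <<'E'
from h import *
def edges(p,x0,lvl):  # crossings of profile p at lvl
    s=p-lvl; i=np.where(s[:-1]*s[1:]<0)[0]; return [round(float(x0+k+s[k]/(s[k]-s[k+1])),2) for k in i]
def knob(c,P,h=.0299):
    """observed vs predicted skirt silhouette for axis at P (TCP)"""
    v=c["image"].max(2).astype(np.float32)
    a=np.linspace(0,2*np.pi,180)
    C=lambda z,r=.024:np.array([proj(c,[P[0]+r*np.cos(t),P[1]+r*np.sin(t),z]) for t in a])
    q=np.vstack([C(P[2]-h),C(P[2]-h+.007)]); print("pred L,R,bottom",q[:,0].min(),q[:,0].max(),C(P[2]-h)[:,1].max())
    um=int(round(q[:,0].mean()));vb=int(C(P[2]-h)[:,1].max())
    for r in range(vb-8,vb+1): print(r,edges(v[r,um-18:um+19],um-18,110))
    for u in(um-3,um-1,um,um+1,um+3): print("col",u,edges(v[vb-8:vb+9,u],vb-8,110))
    for p in((.001,0),(0,.001)):
        print("1mm",p,proj(c,[P[0]+p[0],P[1]+p[1],P[2]-h])-proj(c,[P[0],P[1],P[2]-h]))
E
python3 - <<'E'
from meas import *
c=np.load("side1.npz"); knob(c,np.array([.5594,-.1893,.248]))
S=np.load("side0.npz"); v=S["image"].max(2).astype(np.float32)
tip=proj(S,[.558,-.1902,.162]);b=proj(S,[.558,-.1902,.14]);print("tip,base pred",tip,b)
for r in range(int(tip[1])-3,int(b[1])+5): print(r,edges(v[r,300:330],300,140), v[r,311:320].astype(int))
E
```

```text
pred L,R,bottom 306.0538643559329 327.1463146676929 141.00953232178017
133 [306.07, 327.55]
134 [305.83, 327.68]
135 [306.12, 327.72]
136 [306.63, 327.47]
137 [307.25, 326.88, 333.29]
138 [308.27, 325.95, 332.11]
139 [309.64, 324.83, 331.15]
140 [311.88, 323.25, 330.18]
141 [316.5, 317.75, 329.2]
col 314 [140.67, 144.92]
col 316 [140.9, 145.6, 146.25]
col 317 [141.17, 145.64, 146.31]
col 318 [140.97]
col 320 [140.89]
1mm (0.001, 0) [-0.38547275 -0.1339746 ]
1mm (0, 0.001) [-0.19640808  0.21112108]
tip,base pred [315.11595373 154.32151638] [314.36514563 161.50025562]
151 [328.17] [173 169 167 167 167 167 169 171 170]
152 [] [168 160 155 152 150 154 159 166 166]
153 [312.56, 316.85] [159 149 133 124 124 129 142 157 158]
154 [312.05, 317.74] [154 141 119 101  95 106 123 146 154]
155 [312.03, 317.83] [159 141 112  87  85  92 116 145 158]
156 [312.06, 317.65] [163 142 109  85  80  91 123 149 166]
157 [312.06, 317.5] [163 142 106  83  79  91 126 154 168]
158 [311.68, 317.41] [157 132 101  81  80  96 129 156 170]
159 [311.32, 317.46] [148 123  95  80  80  98 129 153 169]
160 [310.88, 317.58] [138 110  89  79  80  92 125 151 167]
161 [310.48, 317.79] [127 104  86  78  78  89 118 146 164]
162 [310.46, 317.96] [126 101  85  87  83  92 116 141 160]
163 [310.7, 317.83] [133 109  95  93  97 101 120 144 161]
164 [311.36, 317.21] [148 126 115 114 118 122 136 155 168]
165 [] [158 151 146 144 146 149 156 165 170]
```

>>> drive_tool([
  [[0, 0, 0], [0, -0.001, 0.02], 0.0],
  [[0, 0, 0], [0, 0, 0.02], 0.0],
  [[0, 0, 0], [0, 0, 0.01], 0.0],
  [[0, 0, 0], [0, 0, 0], 0.0],
  [[0, 0, 0], [0, 0, 0], 0.0],
])

```text
time: 9.7
eef_pos: [0.5593, -0.1904, 0.1985]
tcp_rot: [0.257, 0.966, -0.0, 0.0]
contact_force: [-0.1, 0.0, -1.2]
opening: 0.264
finger_force: 78.8
```

>>> drive_tool([
  [[0, 0, 0], [0, 0, 0.002], 0.0],
  [[0, 0, 0], [0, 0, 0.002], 0.0],
  [[0, 0, 0], [0, 0, 0.002], 0.0],
  [[0, 0, 0], [0, 0, 0], 0.0],
  [[0, 0, 0], [0, 0, 0], 0.0],
])

```text
time: 10.32
eef_pos: [0.559, -0.1902, 0.192]
tcp_rot: [0.257, 0.966, 0.0, 0.0]
contact_force: [-0.3, 0.6, -1.4]
opening: 0.265
finger_force: 78.8
```

>>> drive_tool([
  [[0, 0, 0], [0.0006, -0.0003, 0.001], 0.0],
  [[0, 0, 0], [0, 0, 0.001], 0.0],
  [[0, 0, 0], [0, 0, 0], 0.0],
])

```text
time: 10.7
eef_pos: [0.5586, -0.1904, 0.1904]
tcp_rot: [0.258, 0.966, -0.0, 0.001]
contact_force: [1.5, -0.3, 0.0]
opening: 0.263
finger_force: 78.8
```

>>> drive_tool([
  [[0, 0, 0], [0, 0, 0.001], 0.0],
  [[0, 0, 0], [0, 0, 0.001], 0.0],
  [[0, 0, 0], [0, 0, 0], 0.0],
])

```text
time: 11.08
eef_pos: [0.559, -0.1906, 0.1884]
tcp_rot: [0.258, 0.966, -0.0, 0.001]
contact_force: [3.9, -1.9, -0.7]
opening: 0.265
finger_force: 78.9
```

>>> drive_tool([
  [[0, 0, 0], [-0.0009, 0, 0.001], 0.0],
  [[0, 0, 0], [0, 0, 0.001], 0.0],
  [[0, 0, 0], [0, 0, 0], 0.0],
])

```text
time: 11.45
eef_pos: [0.5592, -0.1907, 0.1865]
tcp_rot: [0.257, 0.966, -0.0, 0.0]
contact_force: [1.1, -0.6, 2.9]
opening: 0.266
finger_force: 79.2
```

>>> drive_tool([
  [[0, 0, 0], [0, 0, 0.001], 0.0],
  [[0, 0, 0], [0, 0, 0], 0.0],
])

```text
time: 11.7
eef_pos: [0.5593, -0.1908, 0.1861]
tcp_rot: [0.257, 0.966, -0.0, 0.0]
contact_force: [0.3, -0.8, 5.2]
opening: 0.267
finger_force: 79.7
```

>>> drive_tool([
  [[0, 0, 0.06], [0, 0, 0.0005], 0.0],
  [[0, 0, 0.06], [0, 0, 0], 0.0],
  [[0, 0, 0.06], [0, 0, 0], 0.0],
  [[0, 0, 0.06], [0, 0, 0], 0.0],
])

```text
time: 12.2
eef_pos: [0.5592, -0.1913, 0.1859]
tcp_rot: [0.372, 0.928, -0.001, 0.001]
contact_force: [-0.8, -0.8, 5.4]
opening: 0.267
finger_force: 79.9
```

>>> drive_tool([
  [[0, 0, 0.06], [0, 0, 0.0003], 0.0],
  [[0, 0, 0.06], [0, 0, 0], 0.0],
  [[0, 0, 0.06], [0, 0, 0], 0.0],
])

```text
time: 12.58
eef_pos: [0.559, -0.191, 0.1839]
tcp_rot: [0.454, 0.891, -0.0, 0.0]
contact_force: [2.5, -1.8, -0.1]
opening: 0.262
finger_force: 78.9
```

>>> drive_tool([
  [[0, 0, 0.03], [-0.0006, 0.0002, 0.001], 0.0],
  [[0, 0, 0], [0, 0, 0.001], 0.0],
  [[0, 0, 0], [0, 0, 0.001], 0.0],
  [[0, 0, 0], [0, 0, 0.001], 0.0],
  [[0, 0, 0], [0, 0, 0], 0.0],
])

```text
time: 13.2
eef_pos: [0.5595, -0.1911, 0.1814]
tcp_rot: [0.466, 0.885, -0.0, -0.0]
contact_force: [-1.8, -0.9, 6.4]
opening: 0.268
finger_force: 79.8
```

>>> drive_tool([
  [[0, 0, 0], [0, 0, 0.001], 0.0],
  [[0, 0, 0], [0, 0, 0.001], 0.0],
  [[0, 0, 0], [0, 0, 0.001], 0.0],
  [[0, 0, 0], [0, 0, 0.001], 0.0],
  [[0, 0, 0], [0, 0, 0], 0.0],
])

```text
time: 13.82
eef_pos: [0.5593, -0.1911, 0.1762]
tcp_rot: [0.466, 0.885, -0.0, -0.0]
contact_force: [-1.8, -2.3, 2.8]
opening: 0.261
finger_force: 79.2
```

>>> drive_tool([
  [[0, 0, 0], [0, 0, 0.001], 0.0],
  [[0, 0, 0], [0, 0, 0.001], 0.0],
  [[0, 0, 0], [0, 0, 0.001], 0.0],
  [[0, 0, 0], [0, 0, 0.001], 0.0],
  [[0, 0, 0], [0, 0, 0], 0.0],
])

```text
time: 14.45
eef_pos: [0.5593, -0.191, 0.1708]
tcp_rot: [0.467, 0.884, -0.0, -0.0]
contact_force: [0.4, -3.2, -2.6]
opening: 0.264
finger_force: 78.7
```

>>> drive_tool([
  [[0, 0, 0], [0, 0, 0.001], 0.0],
  [[0, 0, 0], [0, 0, 0.001], 0.0],
  [[0, 0, 0], [0, 0, 0.001], 0.0],
  [[0, 0, 0], [0, 0, 0], 0.0],
])

```text
time: 14.95
eef_pos: [0.5594, -0.191, 0.1698]
tcp_rot: [0.466, 0.885, -0.0, -0.0]
contact_force: [-3.8, -2.7, 4.0]
opening: 0.264
finger_force: 79.4
```

>>> drive_tool([
  [[0, 0, 0], [0, 0, 0.002], 0.0],
  [[0, 0, 0], [0, 0, 0.002], 0.0],
  [[0, 0, 0], [0, 0, 0.002], 0.0],
  [[0, 0, 0], [0, 0, 0], 0.0],
])

```text
time: 15.45
eef_pos: [0.5595, -0.191, 0.1697]
tcp_rot: [0.466, 0.885, -0.001, -0.001]
contact_force: [-13.4, 2.1, 25.6]
opening: 0.265
finger_force: 82.6
```

>>> drive_tool([
  [[0, 0, 0], [0, 0, -0.003], 0.0],
  [[0, 0, 0], [0, 0, -0.003], 0.0],
  [[0, 0, -0.07], [0, 0, 0], 0.0],
  [[0, 0, -0.07], [0, 0, 0], 0.0],
  [[0, 0, -0.07], [0, 0, 0], 0.0],
])

```text
time: 16.08
eef_pos: [0.5594, -0.1908, 0.1698]
tcp_rot: [0.37, 0.929, 0.0, -0.0]
contact_force: [-5.2, -1.0, 5.7]
opening: 0.261
finger_force: 79.6
```

>>> drive_tool([
  [[0, 0, -0.07], [0, 0, 0], 0.0],
  [[0, 0, -0.07], [0, 0, 0], 0.0],
  [[0, 0, -0.07], [0, 0, 0], 0.0],
  [[0, 0, -0.07], [0, 0, 0], 0.0],
  [[0, 0, -0.07], [0, 0, 0], 0.0],
])

```text
time: 16.7
eef_pos: [0.5595, -0.1905, 0.1698]
tcp_rot: [0.203, 0.979, 0.0, -0.0]
contact_force: [-3.7, -1.5, 4.7]
opening: 0.263
finger_force: 79.6
```

>>> drive_tool([
  [[0, 0, -0.07], [0, 0, 0], 0.0],
  [[0, 0, -0.07], [0, 0, 0], 0.0],
  [[0, 0, 0], [0, 0, 0], 0.0],
  [[0, 0, 0], [0, 0, 0], 0.0],
  [[0, 0, 0], [0, 0, 0], 0.0],
])

```text
time: 17.32
eef_pos: [0.5596, -0.1904, 0.1698]
tcp_rot: [0.135, 0.991, 0.001, -0.0]
contact_force: [-4.3, -1.8, 5.4]
opening: 0.266
finger_force: 79.7
```

>>> drive_tool([
  [[0, 0, 0], [0.0007, 0, -0.001], 0.0],
  [[0, 0, 0], [0, 0, 0], 0.028],
  [[0, 0, 0], [0, 0, 0], 0.035],
  [[0, 0, 0], [0, 0, 0], 0.06],
  [[0, 0, 0], [0, 0, 0], 0.07],
], grip_force=20)

```text
time: 17.95
eef_pos: [0.559, -0.1906, 0.1702]
tcp_rot: [0.135, 0.991, 0.0, -0.0]
contact_force: [-0.2, -0.2, 0.1]
opening: 0.812
finger_force: 0.0
```

>>> drive_tool([
  [[0, 0, 0], [0, 0, -0.02], 0.07],
  [[0, 0, 0], [0, 0, -0.03], 0.07],
  [[0, 0, 0], [0, 0, -0.05], 0.07],
  [[0, 0, 0], [-0.03, 0.03, -0.04], 0.07],
  [[0, 0, 0], [-0.03, 0.05, 0], 0.07],
])

```text
time: 18.58
eef_pos: [0.6408, -0.1312, 0.3187]
tcp_rot: [0.137, 0.991, -0.002, 0.006]
contact_force: [0.1, 0.0, -0.0]
opening: 0.825
finger_force: 0.0
```

>>> drive_tool([
  [[0, 0, 0], [0, 0.06, 0], 0.07],
  [[0, 0, 0], [0, 0.06, 0], 0.07],
  [[0, 0, 0], [0, 0.06, 0], 0.07],
  [[0, 0, 0], [0, 0.0, 0], 0.07],
  [[0, 0, 0], [0, 0, 0], 0.07],
])

```text
time: 19.2
eef_pos: [0.6863, 0.0436, 0.3114]
tcp_rot: [0.135, 0.991, -0.0, 0.001]
contact_force: [-0.2, -1.2, 0.5]
opening: 0.817
finger_force: 0.0
```

Run:
```python
from plant import ctrl
from h import *
g=[]
for n,p in(("top",(337,205)),("side",(315,155))):
    c=ctrl.read_camera(n); np.savez(f"{n}2.npz",**c)
    g.append(cv2.convertScaleAbs(crop(c,*p,36,400),alpha=1.6,beta=20))
cv2.imwrite("pics/c2.png",np.hstack(g)); s=ctrl.get_state(); print(s["time"],s["eef_pos"])
```

```text
19.3 [0.68620953 0.04226021 0.31100145]
```

View pics/c2.png

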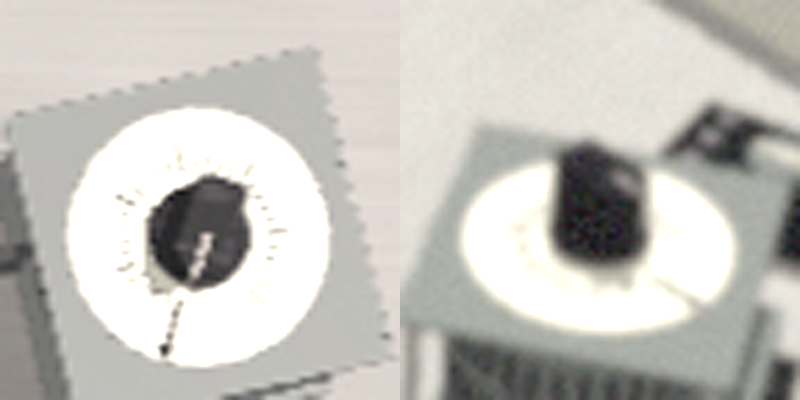

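The top view shows the pointer's white line, (207,237) to (193,280), in line with the zero mark at (165,350), within about 2 degrees. In the side view the knob stands upright on the nut. The stop height, TCP 0.1698 minus the 0.0299 grip offset, puts its underside at 0.140, which is home. Handing in.

```bash
python3 -c "
from plant import ctrl
print(ctrl.sign_off())"
```

```text
the job is handed in; nothing more can be done
None
```

The knob is snapped fully home on the spindle, turned back to the zero mark (within about 2 degrees in the last picture) and released; I handed the job in at 19.3 s, and the sign-off gave no verdict.

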